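# Pry the domed cover off a weather sensor

### The job

Open the white sensor housing for service: push the flat pry blade under the domed cover at the notch in its edge and lever the cover up until it springs free, without touching the cover by hand while it is still snapped on. Lay the pry tool back flat on the black rubber mat and set the cover on the cork board, dome up, wholly on the cork and clear of the weight that stands there. Leave everything else standing or lying where it is.

Things in the scene. Friction and masses are not known exactly. Their poses are not given: they have to be found in the camera images.
- housing: White plastic sensor housing, fixed; origin at the centre of its underside, z up. Block 116 (x) x 100 (y) x 50 mm high; its top is a ledge. On it a grey plinth 52 wide (y), x = -29 to +29 mm, top at 64 mm, carries the cover; in the middle of the plinth's -x side is a pocket 24 wide, 9 mm deep. The notch side (-x) faces the robot, give or take 35 degrees.
- kerb (a point): Middle of the top of the kerb along the housing's -x edge (housing x = -55, z = 68.5 mm). It is 6 mm thick (x = -58 to -52) and as wide as the block. Because of it a blade gets under the cover's edge only when it slopes down towards the housing by about 20 to 45 degrees; 36 suits.
- notch (a point): Housing point in the mouth of the notch: housing x = -33, y = 0, z = 58 mm, 8 mm above the ledge and 6 below the fitted cover's top plate. The blade enters along housing +x. Sloping down 36 degrees it has about 3 mm to spare above and below when the middle of its tip is at housing x = -26, z = 54.5 mm.
- cover: Loose pale blue plastic cap with a dome, 110 g, 72 (x) x 68 (y) mm. Origin at the centre in the plane of the skirt's lower edge, z up through the dome. Skirt (4 mm walls) z = 0 to 12.5, top plate to 17.5 mm. Snapped on, its axes are the housing's and its origin is 51.5 mm above the shelf. Notch amid its -x edge: skirt missing over 22 mm, plate set back 3 mm over 20 mm.
- dome (a point): Point on the axis of the cover's dome, at cover z = 30 mm, where it is best gripped: the dome is a cylinder of diameter 44 mm from z = 17.5 to 40.5, rounded above to 53.5 mm.
- cover_edge (a point): Middle of the cover's notch edge, on the underside of the top plate (cover x = -33, z = 12.5 mm); 64 mm above the shelf while snapped on. 6 to 9 N upwards lift it. Risen about 10 mm, the cover springs free and stays sitting on its snaps: this edge about 15 mm up, origin 7 mm up, tilted some 14 degrees. Less lets it snap back; lifted over 20 mm/s or over 20 mm it may fly off or turn over.
- prybar: Loose flat pry tool, 90 g, lying flat on the rubber mat, blade roughly away from the robot: dark wooden handle of square-edged section, 20 wide (y) x 24 high (z) and 100 long (x = -70 to +30 mm), and a flat steel blade 12 wide (y), 2.5 thick (z), 65 long (x = 30 to 95 mm) at half the handle's height (z = 12 mm). Origin on the handle's underside, at x = 0; x points to the blade's tip, z up.
- prybar_tip (a point): Middle of the end of the pry tool's blade (tool x = 95, z = 12 mm).
- prybar_grip (a point): Middle of the handle near the balance point, where it is best gripped across its 20 mm width (tool x = 10, z = 12 mm); 85 mm behind the tip.
- toolmat: Black rubber mat fixed to the shelf, 250 (x) x 150 (y) x 4 mm; origin at the centre of its underside. The pry tool and a screwdriver lie on it side by side along its x, about 74 mm apart; which lies on which side varies.
- corkboard: Cork board fixed to the shelf, 250 (x) x 135 (y) x 8 mm; origin at the centre of its underside. The weight stands somewhere along its long middle line, up to 60 mm from the centre; beyond it, on the emptier side, there is always room for the cover (middle of the cover 83 mm from the board's centre).
- weight: Bystander on the cork board: slate calibration weight, diameter 52, height 42 mm, with an upright steel ring on top to 75 mm. Origin at the centre of its underside.
- screwdriver: Bystander on the rubber mat: screwdriver with round shank and wooden handle, 190 mm long, lying along its x; origin at half its length, level with its underside.
- rack: Bystander close behind the housing (its +x side): wooden rack with three sealed glass tubes, in one piece, 56 (x) x 150 (y) mm, tubes to 116 mm. Origin at the centre of its underside.
- jar: Bystander beside the housing (+y or -y side, the beaker is on the other): glass jar, diameter 56, height 85 mm. Origin at the centre of its underside.
- beaker: Bystander beside the housing: glass beaker, open, diameter 56, height 75 mm. Origin at the centre of its underside.
- thermometer: Bystander at the back: brass thermometer on a round wooden foot of diameter 64, height 162 mm. Origin at the centre of its underside.
- flask: Bystander at the back: amber bottle, diameter 60, height 150 mm. Origin at the centre of its underside.
- logbook: Bystander near the robot: closed log book lying flat, 100 (x) x 74 (y) x 16 mm. Origin at the centre of its underside.
Not all that is in view belongs to the job. What is shaped like the cover but orange or yellow is not meant. What is shaped like the prybar but turquoise is not meant.

How it is judged (in metres and radians):
On the way, in this order (a step that is already met when the one before it is completed fails the run):
1. the pry tool, in contact with the cover, has raised the cover's notch edge by 6 mm or more (z of cover_edge in the frame of housing above 0.07 m and contact force between prybar and cover above 0.2 N), for 0.02 s.
2. the cover has been carried off the housing (more than 100 mm from it, seen from above) (horizontal distance between cover and housing above 0.1 m), for 0.1 s.
At the end, for the whole second after the job is handed in: The cover lies flat on the cork board, dome up, at rest, not touching the weight, its centre within 92 mm (along) and 34 mm (across) of the board's centre; the pry tool lies flat and at rest on the rubber mat, its grip point within 115 and 65 mm of the mat's centre (x of cover in the frame of corkboard between -0.092 and 0.092 m and y of cover in the frame of corkboard between -0.034 and 0.034 m and z of cover in the frame of corkboard below 0.012 m and angle between cover's own z axis and vertical below 0.1 rad and height (world z) of cover below 0.02 m and contact force between cover and weight below 0.05 N and linear speed of each of cover, prybar below 0.02 m/s and x of prybar_grip in the frame of toolmat between -0.115 and 0.115 m and y of prybar_grip in the frame of toolmat between -0.065 and 0.065 m and height (world z) of prybar_grip below 0.022 m and height (world z) of prybar_tip below 0.03 m).
It fails at once if the hand or arm touches the cover while it is still snapped on the housing (horizontal distance between cover and housing below 0.02 m and z of cover in the frame of housing between 0.045 and 0.0535 m and z of cover_edge in the frame of housing below 0.068 m and contact force between any of the fingers, the arm and cover above 1 N).
It fails at once if a bystander is shifted by more than 25 mm (distance of any of rack, jar, beaker, thermometer, flask, logbook, screwdriver, weight from where it was at the start of the episode above 0.025 m).
It fails at once if a standing bystander is tipped by more than 20 degrees (angle between any of rack, jar, beaker, thermometer, flask, logbook, weight's own z axis and vertical above 0.35 rad).
It also fails if it takes over 58 s, if anything falls off the work surface, if the arm or the gripper's body presses on something with over 40 N, if the wrist force passes 120 N, or if a joint passes its speed limit or range.

### The arm

A 6-joint arm with a two-finger parallel gripper is mounted at the origin on the work surface. World frame = base frame: x ahead of the robot, y to its left, z up, the work surface at z = 0. Lengths are in mm, angles in rad, forces in N, time in s.
With the tool pointing down it reaches from about 250 to 725 mm from the base axis. Payload 4 kg.
Tool frame: the origin (TCP) lies midway between the tips of the shut fingers; the grasp point (between the pads) lies 19 mm behind it; z points along the fingers, y is the line along which they close (so a half turn about z gives the same grasp; the last joint's range is limited). The gripper opens to 85 mm and grips with 20 to 120 N. Pads are 22 mm wide; open, the fingers measure 114 mm over their backs; the gripper's body (76 mm by 85 mm) begins 54 mm behind the grasp point. The pads swing forward as they close: fully open they stand 13 mm farther back than shut.
Start: joints at [1.341, 0.241, 0.005, 1.335, 0, 1.571], TCP at [113.889, 486.856, 231.306] pointing down, gripper open.
Joint ranges: [-2.72, 2.72], [-1.05, 1.87], [-1.09, 1.28], [-1.99, 2.15], [-1.42, 1.44], [-3.14, 3.14]. Speed limits (rad/s): [2.79, 2.79, 3.14, 3.14, 3.14, 3.14].

### API

Orientations are given as a rotation vector (axis times angle).
In Python, from cell import robot gives the robot as it stands.
- The arm moves only by the tool apply_moves, never from a script. Its argument "motion" is a list that holds one entry, the list of rows, each a list of 5 numbers: the closure in counts, from 0 (fully open) to 255 (shut), then the shift along the world's x, y, z in mm, then the turn about the world's z in degrees. A call has exactly 8 rows; each row shifts and turns the commanded pose from where the row before left it; what a row does not reach is not made up. A row lasts 1/12 s, in which the tool goes at most 41.7 mm and 7.16 degrees, less where a joint would pass 70% of its speed; a pose out of reach is approached as far as the arm can. A call with a gripper value outside its range is refused whole. The fingers move at their own pace and stop on an object; the grip force is fixed at half the most. Time passes only in rows, so rows that do not move let the fingers close, or fill a call up. It gives the time, the measured TCP pose, the force, the opening and the grip force at its end, in the units of the state.
- robot.get_obs(): the state, without advancing time (a new reading comes with each control period).
- robot.get_image(name): name is "side" or "top" or "wrist"; returns a dict with "image" (400x640x3 uint8, red, green, blue), "vfov" (degrees; the focal length in pixels is half the picture's height over the tangent of half this angle, whatever the lens; pixels are square), "cx", "cy" (the principal point, pixels), "k1" (the pictures are not rectified: a ray, as slopes to the right and down, at radius r is drawn at 1 + k1 r^2 times it, then the intrinsics apply), "R" (3x3) and "t" (3): a world point X has camera coordinates R X + t. Camera axes: x right, y down, z forward; pixel columns grow to the right and rows downward; lengths in mm; the calibration is good to about 2 mm. A picture is of the moment at which its call begins. There is no depth.
- robot.hand_in(): hands the job in; it is judged then, once.
The state is a dict: "time": time; "joints": joint angles; "dq": joint speeds; "effort": joint torques, N m; "ee_pos": TCP position; "eef_rot": TCP orientation; "force": force on the tool from outside, world axes, zero at the start; "ft_torque": the same for the moment, N m; "gripper_width": opening from 0.0 (shut) to 1.0 (fully open); "grip_force": force on a finger pad.
Only numpy, scipy, OpenCV 4.12 (cv2) and the standard library are available. Lean on these libraries where they do the work, as an engineer would, in place of code of your own. Each camera call takes 0.05 s, during which the arm holds its last target. There are 200 camera calls.

## Working session

There is one attempt and no reset: what is moved stays moved. The work goes in short steps, Python scripts to look and compute and a tool call to move; the robot and the scene stay as the last step left them, time stands still between calls to the robot, and variables do not carry over. Pictures are saved under pics/ and viewed, at most 10 in all, crops included, and the job is handed in when it is done.

Besides the shell and the picture viewer there is one more tool, called as a command line: name --argument value ..., lists and objects as JSON in quotes. apply_moves: Moves the arm, as the interface text tells. Its arguments: {"type":"object","properties":{"motion":{"type":"array","items":{"type":"array","items":{"type":"array","items":{"type":"number"}}}}},"required":["motion"]}

```bash
mkdir -p pics; ls; cat > h.py <<'E'
import numpy as np, cv2, pickle
from cell import robot
def grab(n,save):
    d=robot.get_image(n); pickle.dump(d,open(f'pics/{save}.pkl','wb'))
    cv2.imwrite(f'pics/{save}.png',cv2.cvtColor(np.asarray(d['image']),cv2.COLOR_RGB2BGR)); return d
def load(s): return pickle.load(open(f'pics/{s}.pkl','rb'))
def K(d):
    f=200/np.tan(np.radians(d['vfov'])/2); return np.array([[f,0,d['cx']],[0,f,d['cy']],[0,0,1.]])
def ray(d,px):
    p=cv2.undistortPoints(np.array(px,float).reshape(-1,1,2),K(d),np.array([d['k1'],0,0,0,0.])).reshape(-1,2)
    R=np.array(d['R']);t=np.array(d['t'])
    return -R.T@t, np.c_[p,np.ones(len(p))]@R
def onz(d,px,z):
    c,v=ray(d,px); return c+v*((z-c[2])/v[:,2])[:,None]
def proj(d,X):
    R=np.array(d['R']);t=np.array(d['t']);r,_=cv2.Rodrigues(R)
    # forward model: r*(1+k1 r^2)
    return cv2.projectPoints(np.array(X,float).reshape(-1,1,3),r,t,K(d),np.array([d['k1'],0,0,0,0.]))[0].reshape(-1,2)
E
python3 - <<'E'
from h import *
for n in('top','side','wrist'):
    d=grab(n,n+'0'); print(n,d['vfov'],d['cx'],d['cy'],d['k1'],-np.array(d['R']).T@d['t'])
print(robot.get_obs())
E
```

```text
pics
top 56.72812714105775 320.3927878319284 195.64527716188246 -0.00730272165962895 [ 395.01028433   35.91190317 1060.59604138]
side 49.306778611474115 322.8315125658722 194.67985156563353 -0.10062794826716771 [-138.74411769 -608.05917503  563.74988349]
wrist 69.44008345757739 318.6841641775117 201.6866361835028 0.004433198903808636 [ 47.67731212 503.32610365 372.62623761]
{'time': 0.15, 'joints': array([1.34104091e+00, 2.41265055e-01, 4.02643145e-03, 1.33520618e+00,
       3.30839046e-05, 1.57083032e+00]), 'dq': array([ 0.00014687, -0.00247356,  0.00378955,  0.00080283,  0.00054221,
       -0.00057744]), 'effort': array([-1.15854996e-04, -3.72636080e+01,  2.52637982e+01,  1.23931171e-02,
        4.22184911e-06, -7.15411943e-06]), 'ee_pos': array([113.74933148, 486.39054975, 230.6021467 ]), 'eef_rot': array([-3.60133250e-01, -3.12065832e+00,  2.56622786e-03]), 'force': array([ 0.00337559, -0.03932381,  0.07581122]), 'ft_torque': array([-0.03129108,  0.01730814, -0.0248147 ]), 'grip_force': 0.0, 'gripper_width': 0.9963169122081827}
```

View pics/top0.png

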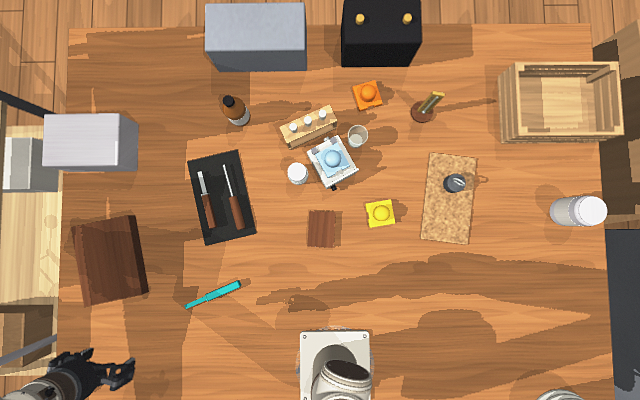

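View pics/side0.png

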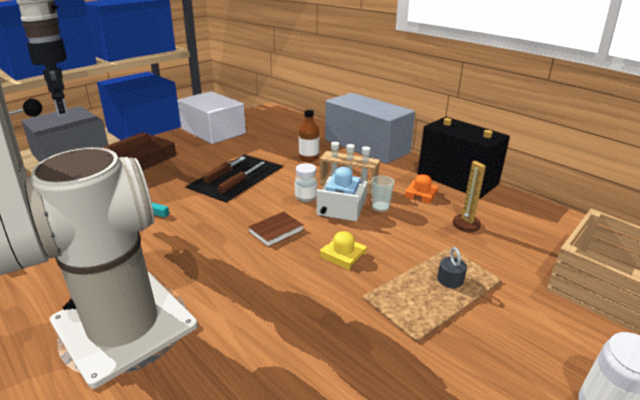

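```bash
python3 - <<'E'
import cv2,numpy as np
a=cv2.imread('pics/top0.png')
c1=cv2.resize(a[140:250,180:265],None,fx=4.6,fy=4.6,interpolation=cv2.INTER_CUBIC)
c2=cv2.resize(a[120:200,280:380],None,fx=4,fy=4,interpolation=cv2.INTER_CUBIC)
o=np.zeros((510,795,3),np.uint8); o[:c1.shape[0],:c1.shape[1]]=c1; o[:c2.shape[0],395:395+c2.shape[1]]=c2
cv2.imwrite('pics/crop1.png',o)
from h import *
d=load('top0')
def q(p,z): return onz(d,[p],z)[0].round(0)
print('mat c',q((222,197),4),'cover dome',q((333,158),105),'yellow',q((380,213),30),'weight',q((455,183),40),'cork',q((449,198),8))
E
```

```text
mat c [471. 317.   4.] cover dome [563.   1. 105.] yellow [ 420. -130.   30.] weight [ 500. -338.   40.] cork [ 461. -331.    8.]
```

View pics/crop1.png

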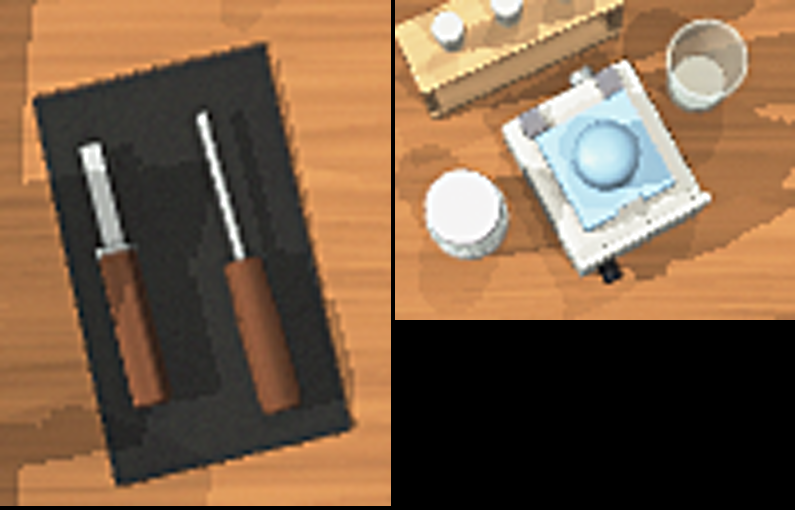

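```bash
python3 - <<'E'
from h import *
d=load('top0'); im=np.asarray(d['image']); hsv=cv2.cvtColor(im,cv2.COLOR_RGB2HSV)
def rect(mask,box,z,name):
    m=np.zeros(mask.shape,np.uint8);x0,y0,x1,y1=box;m[y0:y1,x0:x1]=mask[y0:y1,x0:x1]
    m=cv2.morphologyEx(m,cv2.MORPH_OPEN,np.ones((2,2)))
    c=max(cv2.findContours(m,0,2)[0],key=cv2.contourArea)
    W=onz(d,c.reshape(-1,2),z)[:,:2].astype(np.float32)
    (cx,cy),(w,h),a=cv2.minAreaRect(W); b=cv2.boxPoints(((cx,cy),(w,h),a))
    e=b[1]-b[0] if np.linalg.norm(b[1]-b[0])>np.linalg.norm(b[2]-b[1]) else b[2]-b[1]
    yaw=(np.degrees(np.arctan2(e[1],e[0]))+90)%180-90
    print(name,round(cx),round(cy),round(w),round(h),'yaw',round(yaw,1),cv2.contourArea(c))
H,S,V=hsv[...,0],hsv[...,1],hsv[...,2]
rect(((V<75)*1).astype(np.uint8),(180,140,265,250),4,'mat')
br=((S>110)&(V>60)&(H<15)).astype(np.uint8)
rect(br,(198,188,216,232),28,'handle')
rect(br,(222,190,248,232),28,'sdhandle')
rect(((H>90)&(H<115)&(S>40)&(V>120)).astype(np.uint8),(300,130,370,195),69,'cover')
rect(((V>150)&(S>60)&(S<160)&(H>8)&(H<25)).astype(np.uint8),(415,150,482,247),8,'cork')
# edges of kerb in crop1 px
kp=[((580-395)/4+280,272/4+120),((710-395)/4+280,197/4+120)]
k=onz(d,kp,68.5); print(k.round(0)); e=k[0]-k[1]; print('kerb len',np.linalg.norm(e),'yaw of +x',np.degrees(np.arctan2(e[1],e[0]))-90)
E
```

```text
mat 469 316 248 149 yaw 12.9 4346.5
handle 427 346 93 19 yaw 14.5 192.0
sdhandle 424 267 94 25 yaw 15.4 258.5
cover 565 -2 66 63 yaw 27.8 414.5
cork 459 -332 190 278 yaw -1.7 6336.0
[[488.  19.  68.]
 [538. -69.  68.]]
kerb len 101.44706189138132 yaw of +x 29.430086729825106
```

apply_moves --motion '[[[0,30,-18,-5,4],[0,35,-18,-5,4],[0,35,-18,-5,4],[0,36,-19,-5,4],[0,36,-19,-5,4],[0,36,-19,-5,4],[0,35,-19,-10,3.4],[0,35,-19,-10,0]]]'

```text
time: 0.82
ee_pos: [393.5, 336.7, 181.1]
eef_rot: [-0.392, 3.117, 0.001]
force: [-0.1, 0.6, 0.4]
gripper_width: 1.004
grip_force: 0.0
```

```bash
python3 - <<'E'
from h import *
d=grab('wrist','w1'); o=robot.get_obs(); print(o['time'],o['ee_pos'],o['eef_rot'],o['joints'].round(2))
for X in ([392,337,28],[540,375,16],o['ee_pos']): print(proj(d,X))
E
```

```text
0.8667 [398.85609926 332.446079   178.68207081] [-0.37792496  3.11628432 -0.00759925] [ 0.7   0.31 -0.04  1.22 -0.01  0.46]
[[318.46413839 186.95842717]]
[[318.64481608 306.33203228]]
[[306.96638945 257.0086945 ]]
```

View pics/w1.png

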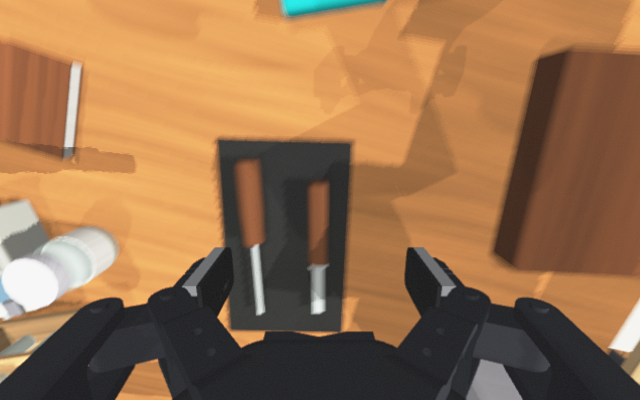

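```bash
python3 - <<'E'
from h import *
d=load('w1'); im=np.asarray(d['image']); hsv=cv2.cvtColor(im,cv2.COLOR_RGB2HSV)
H,S,V=[hsv[...,i] for i in range(3)]
m=np.zeros((400,640),np.uint8); m[170:275,295:340]=((S>110)&(V>60)&(H<15))[170:275,295:340]
c=max(cv2.findContours(m,0,2)[0],key=cv2.contourArea); x,y,w,h=cv2.boundingRect(c);print(x,y,w,h,cv2.minAreaRect(c))
vx,vy,x0,y0=cv2.fitLine(c,2,0,.01,.01).ravel()
P=[(x0+vx/vy*(yy-y0),yy) for yy in (y,y+h)]
W=onz(d,P,28);print(W.round(1),np.linalg.norm(W[1]-W[0])); e=(W[1]-W[0])[:2]*np.sign(W[1]-W[0])[0];print('yaw',np.degrees(np.arctan2(e[1],e[0])))
T=onz(d,[(318,313)],16)[0];print('tip',T)
o=robot.get_obs();print(o['ee_pos'],cv2.Rodrigues(o['eef_rot'])[0][:,1])
E
```

```text
308 181 21 83 ((318.0, 222.0), (82.0, 20.0), 90.0)
[[387.2 330.   28. ]
 [478.9 356.6  28. ]] 95.47281671757482
yaw 16.20211659514741
tip [549.41684662 376.58266485  16.        ]
[398.85609926 332.446079   178.68207081] [-0.23902515  0.97099997 -0.00510334]
```

apply_moves --motion '[[[105,0,0,-30,1.4],[105,0,0,-30,0],[105,0,0,-30,0],[105,0,0,-20,0],[105,0,0,-10,0],[105,0,0,0,0],[105,0,0,0,0],[105,0,0,0,0]]]'

```text
time: 1.53
ee_pos: [392.8, 338.8, 62.8]
eef_rot: [-0.427, 3.11, 0.002]
force: [0.9, -0.3, 0.4]
gripper_width: 0.589
grip_force: 0.0
```

```bash
python3 - <<'E'
from h import *
d=grab('wrist','w2'); o=robot.get_obs(); R=cv2.Rodrigues(o['eef_rot'])[0]; print(o['ee_pos'],R[:,1],R[:,2],o['gripper_width'])
print(-np.array(d['R']).T@d['t'], np.array(d['R'])[2])
E
```

```text
[392.94489497 338.98334672  63.01951929] [-0.26970574  0.96294169  0.00145482] [ 0.00254401  0.00222334 -0.99999429] 0.5905953228151147
[327.07175461 321.49639392 204.71695867] [ 0.26037831  0.07304473 -0.96273963]
```

View pics/w2.png

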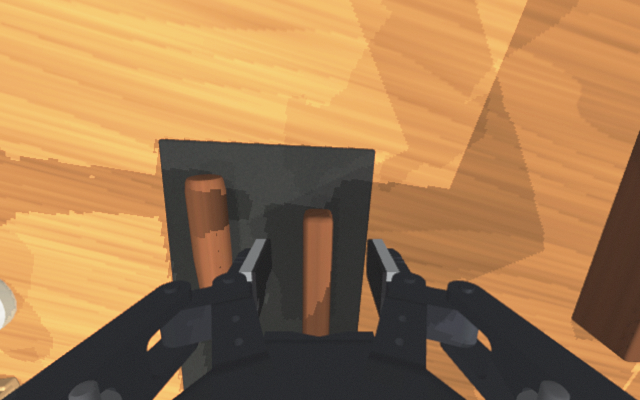

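```bash
python3 - <<'E'
from h import *
d=load('w2'); im=np.asarray(d['image']); hsv=cv2.cvtColor(im,cv2.COLOR_RGB2HSV)
H,S,V=[hsv[...,i] for i in range(3)]
m=((S>110)&(V>60)&(H<15))
for y in (230,260,290,320):
    r=np.where(m[y,280:360])[0]+280; print(y,r.min(),r.max(),onz(d,[((r.min()+r.max())/2,y)],28)[0].round(1))
print(onz(d,[(318,218)],28), onz(d,[(318,209)],28))
E
```

```text
230 303 332 [393.6 339.3  28. ]
260 303 331 [414.5 344.8  28. ]
290 303 329 [436.8 350.3  28. ]
320 303 359 [457.5 367.2  28. ]
[[385.52985953 337.43002418  28.        ]] [[379.66961271 335.79374852  28.        ]]
```

apply_moves --motion '[[[105,3,1,-25,-0.5],[105,1,0,-20,0],[105,0,0,-8,0],[105,0,0,-2,0],[105,0,0,0,0],[185,0,0,0,0],[190,0,0,0,0],[192,0,0,0,0]]]'

```text
time: 2.25
ee_pos: [396.6, 339.5, 7.5]
eef_rot: [-0.414, 3.112, 0.002]
force: [-0.3, -0.1, 0.2]
gripper_width: 0.25
grip_force: 0.0
```

apply_moves --motion '[[[194,0,0,0,0],[194,0,0,0,0],[195,0,0,0,0],[196,0,0,0,0],[197,0,0,0,0],[197,0,0,0,0],[197,0,0,0,0],[197,0,0,0,0]]]'

```text
time: 2.92
ee_pos: [396.2, 339.1, 6.8]
eef_rot: [-0.413, 3.114, 0.001]
force: [-0.2, -0.8, 4.9]
gripper_width: 0.232
grip_force: 14.6
```

apply_moves --motion '[[[196,0,0,1,0],[195.5,0,0,1,0],[195.5,0,0,3,0],[195.5,0,0,5,0],[195.5,0,0,5,0],[195.5,1,0,5,0],[195.5,0,0,0,0],[195.5,0,0,0,0]]]'

```text
time: 3.58
ee_pos: [397.4, 339.3, 27.0]
eef_rot: [-0.413, 3.113, 0.001]
force: [-0.2, -0.0, -0.6]
gripper_width: 0.236
grip_force: 2.9
```

```bash
python3 - <<'E'
from h import *
d=grab('side','s2');d=grab('wrist','w3')
a=cv2.imread('pics/s2.png')[120:220,160:310];b=cv2.imread('pics/w3.png')
o=np.zeros((600,800,3),np.uint8);o[:300,:450]=cv2.resize(a,None,fx=3,fy=3,interpolation=2);o[300:600,:480]=cv2.resize(b,(480,300));cv2.imwrite('pics/c2.png',o)
print(robot.get_obs()['ft_torque'])
E
```

```text
[ 0.09060052 -0.07640818  0.01071067]
```

View pics/c2.png

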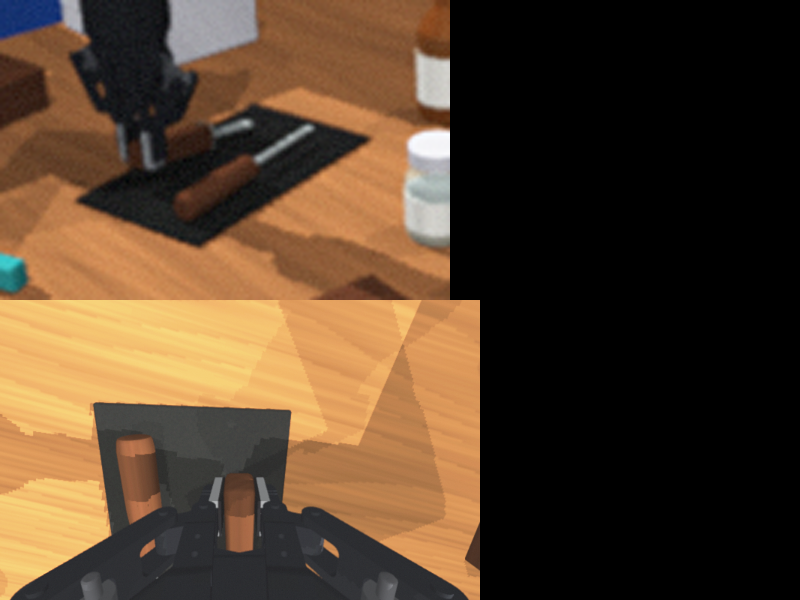

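apply_moves --motion '[[[195.5,2,0.5,12,0],[195.5,3.1,0.8,12,0],[195.5,4.1,1,12,0],[195.5,4.3,1.1,10,0],[195.5,5.1,1.3,10,0],[195.5,4.7,1.2,8,0],[195.5,5,1.3,7,0],[196,0,0,0,0]]]'

```text
time: 4.35
ee_pos: [426.9, 347.0, 98.7]
eef_rot: [-0.413, 3.111, 0.002]
force: [-1.4, 0.4, -0.8]
gripper_width: 0.231
grip_force: 5.5
```

apply_moves --motion '[[[196.5,0,0,0,0],[198,0,0,0,0],[202,0,0,0,0],[210,0,0,0,0],[230,0,0,0,0],[255,0,0,0,0],[255,0,0,0,0],[255,0,0,15,0]]]'

```text
time: 5.02
ee_pos: [422.8, 344.3, 109.3]
eef_rot: [0.413, -3.108, 0.006]
force: [-0.8, -1.0, -1.9]
gripper_width: 0.22
grip_force: 60.6
```

```bash
python3 - <<'E'
from h import *
d=grab('side','s3');e=grab('top','t3');o=robot.get_obs();print(o['ee_pos'],o['grip_force'])
R=cv2.Rodrigues(o['eef_rot'])[0]
g=o['ee_pos']-19*R[:,2]; f=np.array([.97,.245,0])
for th in (0,20,30,37,45):
    t=np.radians(th); print(th,[ (proj(k,g+151*(f*np.cos(t)-np.array([0,0,np.sin(t)])))-(np.array([160,100]) if k is d else 0)).round(0) for k in (d,e)])
a=cv2.imread('pics/s3.png')[100:220,160:310];b=cv2.imread('pics/t3.png')[140:250,150:270]
o=np.zeros((480,790,3),np.uint8);o[:360,:450]=cv2.resize(a,None,fx=3,fy=3,interpolation=2);o[:330,450:785]=cv2.resize(b,(335,330));cv2.imwrite('pics/c3.png',o)
E
```

```text
[425.47061655 346.39678154 113.37076887] 60.673989057540894
0 [array([[87., 18.]]), array([[183., 154.]])]
20 [array([[86., 36.]]), array([[191., 161.]])]
30 [array([[84., 44.]]), array([[195., 166.]])]
37 [array([[83., 50.]]), array([[197., 171.]])]
45 [array([[80., 57.]]), array([[200., 176.]])]
```

View pics/c3.png

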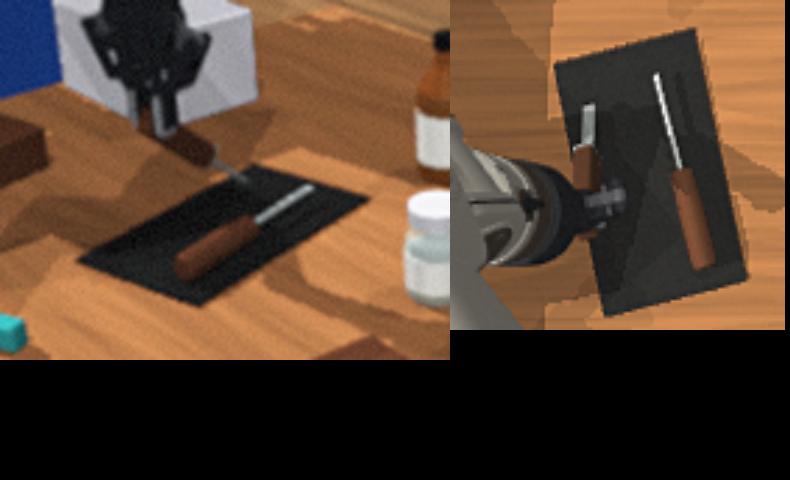

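```bash
cat >> h.py <<'E'
def tri(d,p,e,q):
    c1,v1=ray(d,[p]);c2,v2=ray(e,[q]);v1=v1[0];v2=v2[0]
    s=np.linalg.lstsq(np.c_[v1,-v2],c2-c1,rcond=None)[0]; A=c1+s[0]*v1;B=c2+s[1]*v2
    return (A+B)/2,np.linalg.norm(A-B)
E
python3 - <<'E'
from h import *
d=load('s3');e=load('t3')
print(tri(d,(160+249/3,100+185/3),e,(150+140/2.79,140+105/3)))   # tip
print(tri(d,(160+213/3,100+158/3),e,(150+137/2.79,140+147/3)))   # handle front
# blade extraction in wrist-free: find light pixels near tip
for n,(x0,y0,x1,y1),k in(('s3',(225,145,250,170),d),('t3',(190,170,206,200),e)):
    im=np.asarray(k['image'])[y0:y1,x0:x1]; m=((im.min(2)>75)&(im.max(2).astype(int)-im.min(2)<40)); ys,xs=np.where(m); print(n,[(x+x0,y+y0) for x,y in zip(xs,ys)])
E
```

```text
(array([537.7182992 , 377.14893285,   5.71840372]), np.float64(6.7217172315888565))
(array([492.03863105, 364.85250858,  53.31418977]), np.float64(4.424239414997822))
s3 [(np.int64(235), np.int64(156)), (np.int64(236), np.int64(156)), (np.int64(236), np.int64(157)), (np.int64(237), np.int64(157)), (np.int64(238), np.int64(157)), (np.int64(238), np.int64(158)), (np.int64(249), np.int64(169))]
t3 [(np.int64(200), np.int64(174)), (np.int64(201), np.int64(174)), (np.int64(198), np.int64(175)), (np.int64(199), np.int64(175)), (np.int64(200), np.int64(175)), (np.int64(201), np.int64(175)), (np.int64(197), np.int64(176)), (np.int64(198), np.int64(176)), (np.int64(199), np.int64(176)), (np.int64(200), np.int64(176)), (np.int64(201), np.int64(176)), (np.int64(198), np.int64(177)), (np.int64(199), np.int64(177)), (np.int64(200), np.int64(177)), (np.int64(201), np.int64(177)), (np.int64(198), np.int64(178)), (np.int64(199), np.int64(178)), (np.int64(200), np.int64(178)), (np.int64(201), np.int64(178)), (np.int64(197), np.int64(179)), (np.int64(198), np.int64(179)), (np.int64(199), np.int64(179)
[... 934 characters left out ...]
.int64(199), np.int64(185)), (np.int64(200), np.int64(185)), (np.int64(201), np.int64(185)), (np.int64(197), np.int64(186)), (np.int64(198), np.int64(186)), (np.int64(199), np.int64(186)), (np.int64(200), np.int64(186)), (np.int64(201), np.int64(186)), (np.int64(197), np.int64(187)), (np.int64(198), np.int64(187)), (np.int64(199), np.int64(187)), (np.int64(200), np.int64(187)), (np.int64(195), np.int64(188)), (np.int64(196), np.int64(188)), (np.int64(197), np.int64(188)), (np.int64(198), np.int64(188)), (np.int64(199), np.int64(188)), (np.int64(200), np.int64(188)), (np.int64(201), np.int64(188)), (np.int64(194), np.int64(189)), (np.int64(195), np.int64(189)), (np.int64(194), np.int64(190))]
```

apply_moves --motion '[[[255,0,0,-8,0],[255,0,0,-6,0],[220,0,0,0,0],[200,0,0,0,0],[196.5,0,0,0,0],[196,0,0,0,0],[196,-1.5,-0.4,-2,0],[196,-1.7,-0.4,-2,0]]]'

```text
time: 5.78
ee_pos: [422.2, 345.3, 94.3]
eef_rot: [-0.413, 3.114, 0.0]
force: [0.1, 0.1, 0.2]
gripper_width: 0.227
grip_force: 9.2
```

apply_moves --motion '[[[196,-1.7,-0.4,-2,0],[196,-1.7,-0.4,-2,0],[196,-1.7,-0.4,-2,0],[196,-1.7,-0.4,-2,0],[197,0,0,0,0],[200,0,0,0,0],[210,0,0,0,0],[255,0,0,0,0]]]'

```text
time: 6.45
ee_pos: [414.9, 343.6, 86.3]
eef_rot: [0.414, -3.114, 0.0]
force: [-0.4, -0.3, -0.4]
gripper_width: 0.215
grip_force: 59.9
```

apply_moves --motion '[[[255,0,0,0,0],[255,0,0,0,0],[255,0,0,20,0],[255,-5,0,30,0],[255,-10,0,25,0],[255,-10,0,0,0],[255,0,0,0,0],[255,0,0,0,0]]]'

```text
time: 7.12
ee_pos: [389.7, 343.4, 160.9]
eef_rot: [0.415, -3.114, 0.001]
force: [0.3, -0.8, -1.3]
gripper_width: 0.217
grip_force: 60.0
```

```bash
python3 - <<'E'
from h import *
d=grab('side','s4');e=grab('top','t4');o=robot.get_obs();print(o['ee_pos'],o['grip_force'],o['joints'].round(2))
R=cv2.Rodrigues(o['eef_rot'])[0];print(R[:,1])
for k in(d,e): print(proj(k,o['ee_pos']))
p=proj(d,o['ee_pos'])[0].astype(int);q=proj(e,o['ee_pos'])[0].astype(int);print(p,q)
a=cv2.imread('pics/s4.png')[p[1]-50:p[1]+70,p[0]-50:p[0]+100];b=cv2.imread('pics/t4.png')[q[1]-80:q[1]+30,q[0]-50:q[0]+60]
o=np.zeros((480,790,3),np.uint8);o[:360,:450]=cv2.resize(a,None,fx=3,fy=3,interpolation=2);o[:330,450:780]=cv2.resize(b,(330,330));cv2.imwrite('pics/c4.png',o)
E
```

```text
[389.77250656 343.08817175 159.97933457] 59.95584189891815 [ 0.72  0.32 -0.07  1.18 -0.    0.46]
[-0.26108768  0.96531439 -0.00116423]
[[198.66037666 128.51425854]]
[[193.76373716 226.19012731]]
[198 128] [193 226]
```

View pics/c4.png

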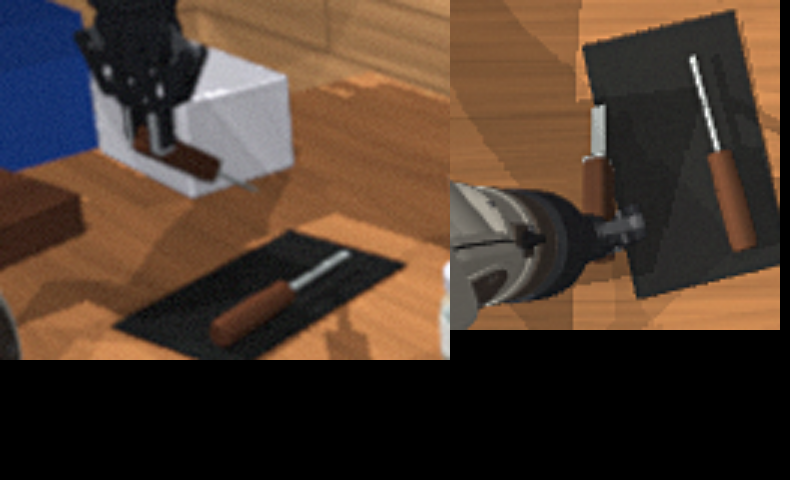

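```bash
python3 - <<'E'
from h import *
d=load('s4');e=load('t4')
tip,r=tri(d,(148+257/3,78+188/3),e,(143+148/3,146+104/3));print('tip',tip,r)
print(tri(d,(148+219/3,78+171/3),e,(143+147/3,146+157/3)))   # handle front centre
ee=np.array([389.8,343.1,160]);f=np.array([.967,.255,0])
for th in(32,36,40,44):
  for off in(0,-9):
    t=np.radians(th); s=np.array([0,0,1]);G=ee+[0,0,19+off]; ax=f*np.cos(t)-s*np.sin(t)
    T=G+151*ax;F=G+86*ax; print(th,off,T.round(),proj(d,T).round(1),proj(e,T).round(1),proj(d,F).round(1))
E
```

```text
tip [511.39429605 374.19003388  81.68746877] 3.376813693315133
(array([462.65894263, 361.79246514, 116.42601372]), np.float64(5.247261077248032))
32 0 [514. 376.  99.] [[232.9 134.6]] [[189.9 178.6]] [[218.7 129.3]]
32 -9 [514. 376.  90.] [[233.2 137.6]] [[191.1 179. ]] [[219.  132.4]]
36 0 [508. 374.  90.] [[231.8 138.2]] [[191.6 181.1]] [[218.1 131.4]]
36 -9 [508. 374.  81.] [[232.1 141.1]] [[192.8 181.5]] [[218.4 134.5]]
40 0 [502. 373.  82.] [[230.6 141.6]] [[193.3 183.8]] [[217.3 133.5]]
40 -9 [502. 373.  73.] [[230.8 144.6]] [[194.4 184.1]] [[217.7 136.6]]
44 0 [495. 371.  74.] [[229.2 145. ]] [[194.9 186.6]] [[216.5 135.5]]
44 -9 [495. 371.  65.] [[229.5 147.9]] [[196.  186.9]] [[216.8 138.6]]
```

apply_moves --motion '[[[255,-2,-5,20,1],[255,-2,-20,20,2],[255,0,-35,5,3],[255,0,-40,0,3],[255,0,-41,0,3],[255,0,-41,0,2.6],[255,0,-41,0,0],[255,0,-41,0,0]]]'

```text
time: 7.88
ee_pos: [385.5, 77.6, 205.3]
eef_rot: [0.806, -3.034, 0.0]
force: [0.5, -0.2, -0.9]
gripper_width: 0.218
grip_force: 60.0
```

apply_moves --motion '[[[255,0,-41,0,0],[255,0,-41,0,0],[255,0,-40,0,0],[255,0,-30,0,0],[255,0,-15,0,0],[255,0,-8,0,0],[255,0,0,0,0],[255,0,0,0,0]]]'

```text
time: 8.55
ee_pos: [385.9, -95.1, 205.6]
eef_rot: [0.805, -3.035, -0.002]
force: [0.9, 0.8, -1.3]
gripper_width: 0.218
grip_force: 60.0
```

```bash
python3 - <<'E'
from h import *
w=grab('wrist','w5');d=grab('side','s5');e=grab('top','t5');o=robot.get_obs();print(o['ee_pos'],o['grip_force'],o['force'])
R=cv2.Rodrigues(o['eef_rot'])[0];print(R[:,1],R[:,2])
ang=np.degrees(np.arctan2(R[1,1],R[0,1]))-90;print('yaw',ang)
v=125.5*np.array([np.cos(np.radians(ang-.7)),np.sin(np.radians(ang-.7))]);T=o['ee_pos']+[*v,-78.3]
C=np.array([564,1]);
for X in(T,[564,1,105],[513,-25,68.5]):print([proj(k,X)[0].round() for k in(w,d,e)])
a=cv2.resize(cv2.imread('pics/s5.png')[140:230,290:420],None,fx=3,fy=3,interpolation=2);b=cv2.resize(cv2.imread('pics/t5.png')[120:210,280:390],None,fx=3,fy=3,interpolation=2)
c=cv2.resize(cv2.imread('pics/w5.png'),(512,320),interpolation=3)
o=np.zeros((600,790,3),np.uint8);o[:270,:390]=a;o[:270,400:730]=b;o[275:595,:512]=c;cv2.imwrite('pics/c5.png',o)
E
```

```text
[386.16155467 -94.27004024 206.05612836] 59.96268689632416 [ 0.28251446  0.12330606 -0.64542896]
[-4.97701833e-01  8.67347929e-01  6.74921993e-04] [-6.06087179e-04  4.30359137e-04 -9.99999724e-01]
yaw 29.848078115652513
[array([317., 341.]), array([334., 175.]), array([347., 182.])]
[array([313., 386.]), array([343., 169.]), array([333., 157.])]
[array([316., 317.]), array([336., 194.]), array([343., 178.])]
```

View pics/c5.png

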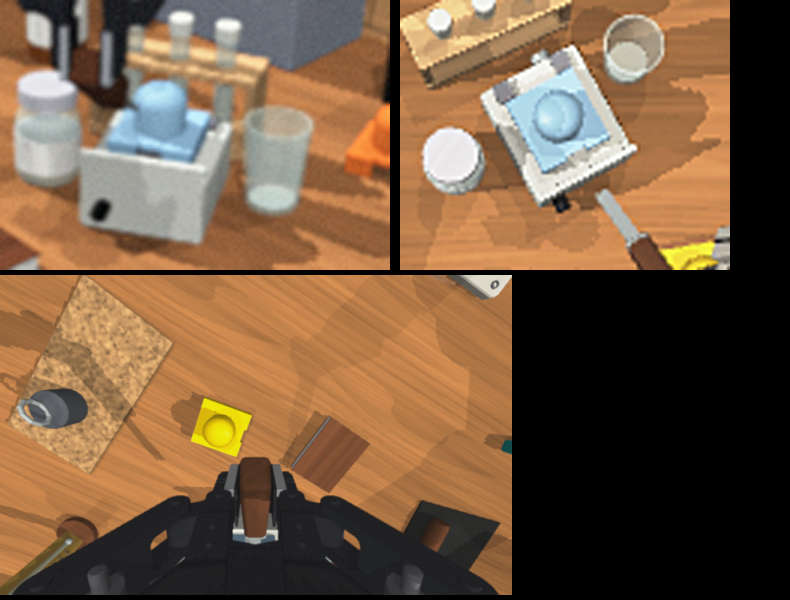

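```bash
python3 - <<'E'
from h import *
d=load('s5');e=load('t5')
ee=np.array([386.2,-94.3,206.1]);y=np.radians(29.15);f=np.array([np.cos(y),np.sin(y),0]);t=np.radians(35.5)
T=ee+125.5*f-[0,0,78.3]; ax=f*np.cos(t)-np.array([0,0,np.sin(t)])
for s in(0,65): print('back',s,(T-s*ax).round(),proj(d,T-s*ax).round(1),proj(e,T-s*ax).round(1))
im=np.asarray(e['image']).astype(int);sub=im[178:206,336:366];
m=(sub.min(2)>110)&(sub.max(2)-sub.min(2)<30); 
for r,row in enumerate(m): 
    c=np.where(row)[0]
    if len(c): print(r+178,c.min()+336,c.max()+336,end=' | ')
im=np.asarray(d['image']).astype(int); print()
for r in range(164,186,2): print(r,[tuple(int(z) for z in im[r,c]) for c in range(322,344,3)])
E
```

```text
back 0 [496. -33. 128.] [[334.2 174.6]] [[347.2 182.4]]
back 65 [450. -59. 166.] [[328.5 169.4]] [[359.3 199.6]]
178 336 344 | 179 336 342 | 180 336 340 | 181 336 338 | 182 336 336 | 183 347 348 | 184 347 349 | 185 345 350 | 186 346 350 | 187 346 351 | 188 347 352 | 189 348 353 | 190 349 353 | 191 350 354 | 192 350 355 | 193 351 356 | 194 352 356 | 195 353 357 | 196 353 358 | 197 354 358 | 198 355 361 | 199 355 359 | 200 356 358 | 201 356 356 | 
164 [(68, 44, 33), (141, 143, 151), (30, 32, 37), (98, 97, 87), (140, 145, 135), (131, 112, 97), (150, 104, 66), (144, 103, 67)]
166 [(68, 45, 36), (143, 148, 151), (54, 49, 49), (49, 37, 29), (141, 147, 138), (129, 109, 91), (137, 106, 94), (144, 126, 119)]
168 [(51, 34, 29), (109, 108, 110), (44, 28, 24), (42, 25, 18), (139, 143, 134), (144, 159, 169), (171, 215, 242), (165, 210, 236)]
170 [(39, 23, 15), (43, 24, 17), (48, 31, 25), (47, 35, 28), (139, 148, 146), (181, 227, 245), (189, 230, 245), (181, 227, 242)]
172 [(37, 26, 21), (41, 24, 13), (44, 28, 19), (49, 35, 29), (148, 169, 182), (176, 219, 239), (196, 235, 248), (186, 230, 245)]
174 [(57, 40, 28), (37, 22, 17), (37, 22, 11), (52, 42, 34), (101, 121, 131), (159, 203, 231), (174, 220, 240), (173, 216, 237)]
176 [(109, 85, 60), (81, 60, 42), (81, 67, 55), (114, 133, 149), (102, 122, 136), (133, 173, 198), (144, 186, 211), (147, 186, 216)]
178 [(106, 87, 59), (108, 82, 54), (196, 192, 180), (184, 218, 237), (140, 184, 212), (120, 155, 179), (125, 162, 187), (131, 169, 196)]
180 [(113, 88, 60), (118, 93, 67), (230, 234, 230), (159, 200, 228), (132, 171, 198), (120, 159, 182), (124, 162, 189), (127, 164, 192)]
182 [(135, 103, 72), (134, 114, 93), (181, 207, 224), (148, 192, 220), (130, 170, 198), (117, 152, 180), (124, 162, 187), (127, 165, 193)]
184 [(120, 86, 57), (145, 143, 135), (167, 211, 236), (150, 190, 221), (143, 183, 213), (127, 162, 190), (123, 159, 185), (128, 165, 192)]
```

```bash
python3 - <<'E'
from h import *
e=load('t5')
T=onz(e,[(346.9,183.5)],128)[0]
F=onz(e,[(357.8,200.2)],166)[0]
im=np.asarray(e['image']);h=cv2.cvtColor(im,cv2.COLOR_RGB2HSV)
m=((h[...,0]>90)&(h[...,0]<115)&(h[...,1]>40)&(h[...,2]>110)).astype(np.uint8);m[:130]=0;m[190:]=0;m[:,:305]=0;m[:,365:]=0
c=max(cv2.findContours(m,0,2)[0],key=cv2.contourArea);W=onz(e,c.reshape(-1,2),69)[:,:2].astype(np.float32);print('plate',cv2.minAreaRect(W))
# white block/kerb top: bright low-sat
m2=((h[...,2]>185)&(h[...,1]<35)).astype(np.uint8);m2[:130]=0;m2[192:]=0;m2[:,:305]=0;m2[:,362:]=0
mm=((m|m2)>0).astype(np.uint8);mm=cv2.morphologyEx(mm,cv2.MORPH_OPEN,np.ones((2,2)));c=max(cv2.findContours(mm,0,2)[0],key=cv2.contourArea)
p=c.reshape(-1,2);W=onz(e,p,68.5)[:,:2]
u=np.array([np.cos(np.radians(29.2)),np.sin(np.radians(29.2))]);n=np.array([-u[1],u[0]])
C=np.array([564,1.]);L=(W-C)@u; N=(W-C)@n
k=(L<-48); print('kerb L min',L.min(),'N range',N[k].min(),N[k].max()); print('all N',N.min(),N.max(),'Lmax',L.max())
K=W[k]; 
for q in(p[N.argmin()],p[N.argmax()],p[L.argmin()]):print(q)
print('tip L,N',(T[:2]-C)@u,(T[:2]-C)@n,'front',(F[:2]-C)@u,(F[:2]-C)@n)
D=onz(e,[(332.7,158.3)],95)[0];print('dome L,N',(D[:2]-C)@u,(D[:2]-C)@n)
ed=(L<-50)&(abs(N)<44); a=np.polyfit(N[ed],L[ed],1);print('kerb edge slope deg',np.degrees(np.arctan(a[0])),a)
E
```

```text
plate ((564.689453125, 2.9138755798339844), (73.89041137695312, 68.5423583984375), 28.202661514282227)
kerb L min -60.10540374293585 N range -47.001327300805684 52.26789169705704
all N -47.373017600935405 52.533938144301175 Lmax 58.43550155782054
[340 138]
[323 182]
[356 172]
tip L,N -78.1941233685353 5.5974811699776055 front -128.56433569997205 7.481097527502591
dome L,N -0.06667214932289267 0.7476009781942783
kerb edge slope deg 0.3208306877276155 [ 5.59961037e-03 -5.79913049e+01]
```

apply_moves --motion '[[[255,6,2,-5,0],[255,8,3,-12,0],[255,9,4,-12,0],[255,8,4.5,-12,0],[255,0,0,-8,0],[255,0,0,-6,0],[255,0,0,0,0],[255,0,0,0,0]]]'

```text
time: 9.37
ee_pos: [416.7, -81.6, 151.1]
eef_rot: [0.806, -3.035, -0.001]
force: [0.3, -0.4, -0.7]
gripper_width: 0.217
grip_force: 60.0
```

```bash
cat > tip.py <<'E'
from h import *
import sys
e=grab('top',sys.argv[1]);o=robot.get_obs();print(o['time'],o['ee_pos'].round(1),o['force'].round(1),o['ft_torque'].round(2))
u=np.array([np.cos(np.radians(29.2)),np.sin(np.radians(29.2))]);n=np.array([-u[1],u[0]]);C=np.array([564,1.])
im=np.asarray(e['image']).astype(int)
y0,x0=162,330;sub=im[y0:200,x0:362]
for r in range(166,198,2): print(r,' '.join('%3d%+d'%(im[r,c].sum()//3,(im[r,c,0]-im[r,c,2])//8) for c in range(332,358)))
E
python3 tip.py t6
```

```text
9.4167 [417.1 -81.8 151.6] [-0.5  0.2 -0.8] [ 0.03 -0.02 -0.03]
166 106-5  96-4  81-4  67-3  70-3 142-6 166-7 186-8 182-8 186-8 230-6 228-6 230-6 231-6 232-7 176-9 172-9 126-2 206+2 208+2 207+2 205+1 211+1 220+1 101+14 110+12
168 197-9 198-8 199-8 200-8 200-8 199-8 218-7 232-6 230-6 177-9 238-6 234-7 172-9 150-3 181+1 174+2 182+2 205+2 205+2 229+1 228+1 226+1 234+1 233+0 202+1 255+0
170 197-8 196-8 196-8 198-8 215-8 218-8 192-5 194+1 192+1 184+2 150+0 176+2 181+2 186+2 239+1 246+0 230+1 230+1 226+1 225+1 227+1 238+1 245+0 254+0 255+0 167+0
172 210-7 212-7 212-8 169-6 154+1 147+1 153+1 151+1 157+1 157+1 188+1 209+2 234+1 231+1 227+1 225+1 223+1 216+1 247+0 248+0 255+0 242+0 111+0 107-1 101+3 115+13
174 220-8 149-8 126-3 155+1 150+1 153+1 172+1 183+1 241+1 207+1 180+0 223+1 232+1 191+1 252+0 249+0 255+0 255+0 153+1 142+0  81+0  98+6  97+5 113+12 126+13 123+13
176 148+2 148+1 147+1 176+1 236+1 232+1 230+1 167-1 179-1 180-1 179-1 180+0 183+1 191+2 133+1 134+0  84-1  84+0  84+4  88+9  92+9 114+12 112+11 124+12 123+13 120+12
178 217+1 233+1 230+1 230+1 229+1 228+1 216+1 222+1 196+1 183-1 1
[... 939 characters left out ...]
53+3  18-2  73+7 139+15 116+12 117+12 119+12 117+12 113+11 115+11 125+13 126+13 126+13 129+13 127+13 132+12 190+2 155+0  93+5  77+7  63+8  70+8  74+7  67+6  54+5 106+11
192 124+12 125+13 125+13 120+12 118+12 119+12 120+12 129+13 132+13 130+13 129+13 130+13 130+13 131+13 129+14 130+13 137+6  60+7  75+8  76+8  75+7  75+7  76+7  76+7  72+7  59+5
194 119+12 117+12 116+12 116+12 118+12 117+12 117+12 116+12 124+13 123+13 124+13 125+13 124+13 126+12 124+13 126+13 131+13 107+7  51+5  85+8  80+8  79+7  75+7  74+7  76+7  74+7
196 131+13 132+13 134+13 136+14 123+12 122+12 119+12 120+12 131+14 131+13 130+14 132+13 132+13 132+13 134+14 150+16 152+16 155+16 135+14  44+4  78+7  82+8  80+8  78+7  74+7  73+7
```

```bash
python3 - <<'E'
from h import *
e=load('t6')
u=np.array([np.cos(np.radians(29.2)),np.sin(np.radians(29.2))]);n=np.array([-u[1],u[0]]);C=np.array([564,1.])
for p,z in(((341,175),73.5),((343,178),79),((345.8,182),86),((349,186),94)):
    T=onz(e,[p],z)[0][:2]; print((T-C)@u,(T-C)@n)
E
```

```text
-47.44270848587183 1.5488228220897398
-57.52721406403368 1.5788427744678266
-70.94293051135568 1.2860577443358636
-84.72287142392912 0.2164399573220095
```

apply_moves --motion '[[[255,0,0,-2,0],[255,0,0,-2,0],[255,0,0,-1,0],[255,0,0,0,0],[255,0,0,0,0],[255,0,0,0,0],[255,0,0,0,0],[255,0,0,0,0]]]'

```text
time: 10.08
ee_pos: [417.4, -81.9, 146.5]
eef_rot: [-0.806, 3.036, -0.001]
force: [-0.5, -0.0, 0.6]
gripper_width: 0.22
grip_force: 60.1
```

apply_moves --motion '[[[255,0,0,-1,0],[255,0,0,-1,0],[255,0,0,0,0],[255,0,0,0,0],[255,0,0,0,0],[255,0,0,0,0],[255,0,0,0,0],[255,0,0,0,0]]]'

```text
time: 10.75
ee_pos: [417.7, -81.8, 144.5]
eef_rot: [-0.806, 3.035, -0.0]
force: [1.7, 1.1, 2.0]
gripper_width: 0.22
grip_force: 60.4
```

apply_moves --motion '[[[255,0,0,2,0],[255,0,0,2,0],[255,2,1.1,-1.6,0],[255,2,1.1,-1.6,0],[255,2,1.1,-1.6,0],[255,2,1.1,-1.6,0],[255,0,0,0,0],[255,0,0,0,0]]]'

```text
time: 11.42
ee_pos: [424.9, -77.3, 141.4]
eef_rot: [0.806, -3.035, -0.001]
force: [1.1, 0.1, -0.5]
gripper_width: 0.216
grip_force: 60.0
```

apply_moves --motion '[[[255,2,1.1,-1.6,0],[255,2,1.1,-1.6,0],[255,2,1.1,-1.6,0],[255,0,0,0,0],[255,0,0,0,0],[255,0,0,0,0],[255,0,0,0,0],[255,0,0,0,0]]]'

```text
time: 12.08
ee_pos: [431.2, -74.2, 137.2]
eef_rot: [-0.806, 3.036, -0.0]
force: [0.8, -0.3, 0.2]
gripper_width: 0.22
grip_force: 60.0
```

apply_moves --motion '[[[255,1.5,0.8,-1.2,0],[255,1.5,0.8,-1.2,0],[255,1.5,0.8,-1.2,0],[255,0,0,0,0],[255,0,0,0,0],[255,0,0,0,0],[255,0,0,0,0],[255,0,0,0,0]]]'

```text
time: 12.75
ee_pos: [435.7, -71.8, 133.5]
eef_rot: [-0.806, 3.036, -0.0]
force: [-0.6, -0.3, 0.3]
gripper_width: 0.22
grip_force: 60.0
```

```bash
python3 -c "
from h import *
o=robot.get_obs();print(o['ee_pos'],o['force'],o['ft_torque'])
d=grab('side','s7');cv2.imwrite('pics/c7.png',cv2.resize(cv2.imread('pics/s7.png')[150:220,290:420],None,fx=6,fy=6,interpolation=2))"
```

```text
[435.67762971 -71.77283191 133.54827077] [-0.5754841  -0.28616777  0.27044923] [-0.02444142  0.07039246  0.05894185]
```

```bash
python3 - <<'E'
from h import *
e=load('top0');im=np.asarray(e['image']);h=cv2.cvtColor(im,cv2.COLOR_RGB2HSV)
m=((h[...,0]>22)&(h[...,0]<34)&(h[...,1]>150)&(h[...,2]>90)).astype(np.uint8);m[:190]=0;m[240:]=0;m[:,:350]=0;m[:,410:]=0
c=max(cv2.findContours(m,0,2)[0],key=cv2.contourArea)
for z in(0,17.5):print(cv2.minAreaRect(onz(e,c.reshape(-1,2),z)[:,:2].astype(np.float32)))
d=load('side0');im=np.asarray(d['image']);h=cv2.cvtColor(im,cv2.COLOR_RGB2HSV)
m=((h[...,0]>20)&(h[...,0]<34)&(h[...,1]>140)&(h[...,2]>80)).astype(np.uint8);m[:220]=0;m[275:]=0;m[:,:310]=0;m[:,375:]=0
c=max(cv2.findContours(m,0,2)[0],key=cv2.contourArea);x,y,w,hh=cv2.boundingRect(c);print(x,y,w,hh)
for X in([418,-131,53.5],[418,-131,17.5],[418,-131,0]):print(proj(d,X),proj(e,X))
top=[p for p in c.reshape(-1,2) if p[1]<y+6];print(np.mean(top,0))
E
```

```text
((420.694091796875, -134.3643035888672), (70.17122650146484, 74.77320098876953), 9.163217544555664)
((420.27032470703125, -131.5547332763672), (69.01338195800781, 73.53942108154297), 9.163207054138184)
320 231 47 39
[[342.20585562 234.76341431]] [[381.72787551 213.45727983]]
[[341.54682471 248.95824096]] [[379.61540623 213.77346098]]
[[341.23466467 255.64734814]] [[378.64019509 213.91942004]]
[342.53333333 233.2       ]
```

apply_moves --motion '[[[255,-1.3,-0.7,-1.8,0],[255,-3.1,-1.7,-4.6,0],[255,-3.2,-1.8,-4.7,0],[255,-2.3,-1.3,-4.6,0],[255,-2.3,-1.3,-4.6,0],[255,-2,-1.1,-4.8,0],[255,0,0,0,0],[255,0,0,0,0]]]'

```text
time: 13.47
ee_pos: [421.1, -79.8, 108.1]
eef_rot: [0.805, -3.036, -0.0]
force: [1.4, 0.6, 2.4]
gripper_width: 0.222
grip_force: 59.9
```

```bash
python3 -c "
from h import *
o=robot.get_obs();print(o['ee_pos'],o['force'],o['ft_torque'])
d=grab('side','s8')"
```

```text
[421.13597908 -79.84809389 108.05748482] [1.3805929  0.63041102 2.35836727] [ 0.19621254 -0.62960232 -0.02362774]
```

apply_moves --motion '[[[255,-2,-1.1,-4.9,0],[255,-1.6,-0.9,-5,0],[255,-1.6,-0.9,-5,0],[255,-1.2,-0.7,-5.2,0],[255,-1.2,-0.7,-5.2,0],[255,-0.6,-0.3,-5.3,0],[255,-0.6,-0.3,-5.3,0],[255,0,0,0,0]]]'

```text
time: 14.18
ee_pos: [410.3, -85.1, 71.1]
eef_rot: [0.803, -3.032, 0.0]
force: [-1.7, -2.1, 3.4]
gripper_width: 0.217
grip_force: 60.5
```

```bash
python3 - <<'E'
from h import *
o=robot.get_obs();print(o['ee_pos'],o['force'],o['ft_torque'])
d=grab('side','s9');e=grab('top','t9')
def blue(d,b):
    h=cv2.cvtColor(np.asarray(d['image']),cv2.COLOR_RGB2HSV);m=((h[...,0]>90)&(h[...,0]<115)&(h[...,1]>40)&(h[...,2]>110)).astype(np.uint8)
    x0,y0,x1,y1=b;k=np.zeros_like(m);k[y0:y1,x0:x1]=m[y0:y1,x0:x1]
    c=max(cv2.findContours(k,0,2)[0],key=cv2.contourArea);M=cv2.moments(c);return cv2.boundingRect(c),M['m10']/M['m00'],M['m01']/M['m00']
for n in('s7','s8','s9'):print(n,blue(load(n),(315,155,370,200)))
for n in('t6','t9'):print(n,blue(load(n),(305,130,365,190)))
E
```

```text
[410.26704571 -85.14882229  71.12834985] [-1.73891039 -2.11163189  3.44761409] [-0.15518489 -0.09535195 -0.06768847]
s7 ((339, 168, 21, 26), 348.289552238806, 182.0139303482587)
s8 ((338, 176, 22, 18), 350.65526315789475, 185.53245614035086)
s9 ((344, 166, 16, 21), 349.98971193415633, 173.26131687242798)
t6 ((315, 142, 35, 36), 331.9433252753156, 159.50631211388662)
t9 ((315, 142, 35, 36), 331.89384288747345, 159.27680467091295)
```

apply_moves --motion '[[[255,-0.2,-0.1,-5.4,0],[255,-0.2,-0.1,-5.4,0],[255,0.2,0.1,-4,0],[255,0.2,0.1,-3.4,0],[255,0.2,0.1,-3.4,0],[255,0,0,0,0],[255,0,0,0,0],[255,0,0,0,0]]]'

```text
time: 14.95
ee_pos: [412.5, -84.3, 50.8]
eef_rot: [0.806, -3.036, -0.001]
force: [-2.2, -1.8, 4.0]
gripper_width: 0.216
grip_force: 61.2
```

```bash
python3 - <<'E'
from h import *
o=robot.get_obs();print(o['ee_pos'],o['force'],o['ft_torque'])
d=grab('side','s10');e=grab('top','t10')
a=[cv2.resize(cv2.imread(f'pics/{n}.png')[140:230,290:420],None,fx=3,fy=3,interpolation=2) for n in('s7','s9','s10')]+[cv2.resize(cv2.imread('pics/t10.png')[120:210,280:410],None,fx=3,fy=3,interpolation=2)]
cv2.imwrite('pics/c10.png',np.vstack([np.hstack(a[:2]),np.hstack(a[2:])]))
E
```

```text
[412.54808441 -84.32125458  50.78159499] [-2.17889812 -1.76820487  3.97408824] [-0.00220168  0.26404237  0.0447756 ]
```

View pics/c10.png

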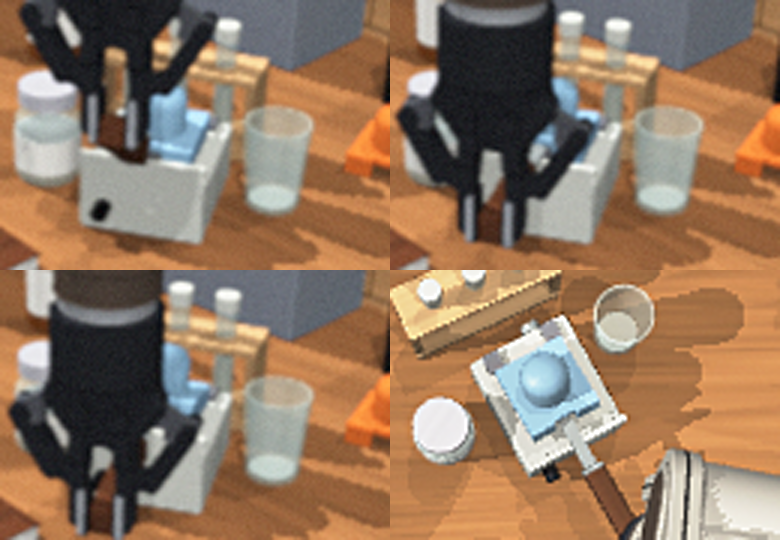

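apply_moves --motion '[[[255,0.3,0.1,-2.5,0],[255,0.3,0.1,-2.5,0],[255,0.3,0.2,-2.5,0],[255,0.3,0.2,-2,0],[255,0,0,0,0],[255,0,0,0,0],[255,0,0,0,0],[255,0,0,0,0]]]'

```text
time: 15.72
ee_pos: [414.5, -83.8, 41.6]
eef_rot: [-0.806, 3.036, -0.0]
force: [-1.2, 0.0, 4.3]
gripper_width: 0.219
grip_force: 61.5
```

```bash
cat > blue.py <<'E'
from h import *
import sys
def blob(n,b,q):
    d=load(n);im=np.asarray(d['image']);h=cv2.cvtColor(im,cv2.COLOR_RGB2HSV);m=((h[...,0]>90)&(h[...,0]<115)&(h[...,1]>40)&(h[...,2]>100)).astype(np.uint8)
    x0,y0,x1,y1=b;k=np.zeros_like(m);k[y0:y1,x0:x1]=m[y0:y1,x0:x1]
    c=max(cv2.findContours(k,0,2)[0],key=cv2.contourArea);M=cv2.moments(c)
    # dome highlight centroid: bright blue
    g=im.sum(2)*k; t=np.percentile(g[k>0],88); ys,xs=np.where(g>t)
    print(n,cv2.boundingRect(c),round(M['m10']/M['m00'],1),round(M['m01']/M['m00'],1),'bright',xs.mean().round(1),ys.mean().round(1))
E
cat > ck.py <<'E'
from blue import *
n=sys.argv[1];grab('side','s'+n);grab('top','t'+n);o=robot.get_obs();print(o['time'],o['ee_pos'].round(1),o['force'].round(1),o['ft_torque'].round(2))
for k in ('6','9','10',n): blob('t'+k,(305,125,365,190),0)
for k in ('7','9','10',n): blob('s'+k,(335,150,375,200),0)
E
python3 ck.py 11
```

```text
15.8167 [414.5 -83.8  41.6] [-1.1 -0.3  4.6] [ 0.25 -0.26  0.01]
t6 (315, 142, 35, 36) 331.9 159.5 bright 336.2 153.2
t9 (315, 142, 35, 36) 331.9 159.3 bright 335.7 153.5
t10 (315, 142, 35, 35) 331.9 158.6 bright 336.1 155.5
t11 (315, 142, 35, 34) 331.7 158.2 bright 336.4 155.3
s7 (339, 168, 21, 26) 348.2 182.0 bright 351.6 180.2
s9 (344, 166, 16, 28) 350.3 174.6 bright 351.8 175.9
s10 (344, 165, 16, 24) 350.1 177.3 bright 351.6 177.7
s11 (344, 164, 16, 27) 350.2 178.3 bright 350.5 177.3
```

apply_moves --motion '[[[255,0.3,0.2,-2,0],[255,0.3,0.2,-2,0],[255,0.3,0.2,-2,0],[255,0.3,0.2,-2,0],[255,0,0,0,0],[255,0,0,0,0],[255,0,0,0,0],[255,0,0,0,0]]]'

```text
time: 16.48
ee_pos: [415.1, -83.0, 33.3]
eef_rot: [0.806, -3.036, -0.0]
force: [-0.3, -0.1, 2.7]
gripper_width: 0.219
grip_force: 61.4
```

```bash
python3 ck.py 12 | grep -v -e 9 -e nothing; python3 -c "
from h import *
o=robot.get_obs();print(o['ee_pos'],o['force'],o['ft_torque'])
# difference image centroid: dome edge rows in top along column of dome axis
for n in('t6','t10','t11','t12'):
    im=np.asarray(load(n)['image']).astype(int);print(n,[int(im[r,332].sum()//3) for r in range(138,180)])"
```

```text
16.5833 [415.2 -83.   33.3] [-0.7 -0.1  3. ] [ 0.12 -0.2   0.04]
t12 (315, 142, 34, 34) 331.4 157.8 bright 334.7 154.5
s10 (344, 165, 16, 24) 350.1 177.3 bright 351.6 177.7
s12 (344, 163, 16, 26) 350.0 177.4 bright 350.6 177.6
[415.15439616 -82.98910229  33.32958388] [-0.65164715 -0.06800221  3.01718925] [ 0.1237859  -0.1999333   0.03555386]
t6 [168, 160, 159, 158, 155, 162, 159, 227, 226, 225, 228, 216, 166, 166, 192, 195, 200, 206, 208, 210, 212, 213, 208, 204, 203, 193, 178, 154, 106, 104, 197, 201, 197, 194, 210, 215, 220, 128, 148, 154, 217, 230]
t10 [172, 164, 163, 161, 155, 163, 224, 225, 229, 179, 176, 179, 188, 196, 203, 205, 210, 211, 209, 209, 209, 199, 191, 172, 142, 122, 116, 101, 197, 194, 209, 210, 211, 218, 163, 92, 77, 194, 227, 221, 217, 231]
t11 [172, 164, 164, 162, 132, 196, 223, 229, 187, 170, 191, 205, 196, 201, 206, 207, 209, 209, 213, 204, 194, 183, 154, 125, 124, 120, 109, 174, 212, 209, 210, 211, 219, 166, 98, 84, 166, 225, 222, 218, 219, 231]
t12 [172, 164, 165, 159, 131, 200, 225, 210, 165, 184, 199, 208, 216, 202, 204, 206, 211, 211, 200, 191, 172, 145, 127, 126, 123, 116, 154, 210, 210, 209, 210, 218, 166, 103, 95, 89, 232, 227, 220, 220, 219, 231]
```

apply_moves --motion '[[[255,-2.2,-0.7,0,0],[255,-2.2,-0.7,0,0],[255,-2.2,-0.7,0,0],[255,-2.2,-0.7,0,0],[255,-2.2,-0.7,0,0],[255,-2.2,-0.6,0,0],[255,-2.2,-0.6,0,0],[255,0,0,0,0]]]'

```text
time: 17.25
ee_pos: [398.6, -87.8, 33.1]
eef_rot: [0.805, -3.035, -0.001]
force: [-0.6, 0.2, -0.9]
gripper_width: 0.217
grip_force: 60.8
```

```bash
python3 ck.py 13 | grep -e 13 -e 16 -e 17; python3 -c "
from h import *
for n in('t6','t12','t13'):
    im=np.asarray(load(n)['image']).astype(int);print(n,[int(im[r,332].sum()//3) for r in range(138,180)])"
```

```text
17.35 [399.3 -87.8  33.2] [-0.7  0.1 -0.7] [-0.04  0.19  0.07]
t13 (315, 142, 35, 34) 331.9 158.6 bright 337.0 154.1
s7 (339, 168, 21, 26) 348.2 182.0 bright 351.6 180.2
s9 (344, 166, 16, 28) 350.3 174.6 bright 351.8 175.9
s10 (344, 165, 16, 24) 350.1 177.3 bright 351.6 177.7
s13 (340, 164, 20, 29) 348.3 178.5 bright 347.7 172.0
t6 [168, 160, 159, 158, 155, 162, 159, 227, 226, 225, 228, 216, 166, 166, 192, 195, 200, 206, 208, 210, 212, 213, 208, 204, 203, 193, 178, 154, 106, 104, 197, 201, 197, 194, 210, 215, 220, 128, 148, 154, 217, 230]
t12 [172, 164, 165, 159, 131, 200, 225, 210, 165, 184, 199, 208, 216, 202, 204, 206, 211, 211, 200, 191, 172, 145, 127, 126, 123, 116, 154, 210, 210, 209, 210, 218, 166, 103, 95, 89, 232, 227, 220, 220, 219, 231]
t13 [172, 165, 163, 164, 155, 164, 225, 226, 230, 179, 176, 196, 207, 214, 218, 222, 225, 229, 229, 231, 212, 199, 191, 171, 139, 124, 118, 104, 198, 198, 210, 211, 212, 221, 164, 92, 77, 233, 230, 221, 219, 232]
```

apply_moves --motion '[[[255,-6,-1.2,0,0],[255,-6,-1.2,0,0],[255,0,0,20,0],[255,0,5,35,0],[255,0,25,33,-2],[255,0,35,20,-3],[255,0,40,5,-3],[255,0,41,0,-3]]]'

```text
time: 18.02
ee_pos: [389.0, 56.9, 148.8]
eef_rot: [-0.502, 3.095, -0.0]
force: [0.8, -0.4, -1.4]
gripper_width: 0.223
grip_force: 60.9
```

apply_moves --motion '[[[255,0,41,0,-3],[255,0,41,0,-2],[255,0,41,0,0],[255,2,41,0,0],[255,2,41,0,0],[255,2,41,0,0],[255,2,25,0,0],[255,2,15,0,0]]]'

```text
time: 18.68
ee_pos: [397.2, 344.9, 146.1]
eef_rot: [0.381, -3.118, -0.001]
force: [0.5, 0.1, -1.2]
gripper_width: 0.223
grip_force: 60.9
```

```bash
cat > cover.py <<'E'
from h import *
for n in ('t6','t13','t14'):
    im=np.asarray(load(n)['image']).astype(int);print(n,[int(im[r,332].sum()//3) for r in range(138,180)])
E
python3 - <<'E'
from h import *
grab('top','t14');grab('side','s14');o=robot.get_obs();R=cv2.Rodrigues(o['eef_rot'])[0]
print(o['time'],o['ee_pos'],np.degrees(np.arctan2(R[1,1],R[0,1]))-90,o['grip_force'],o['joints'].round(2))
E
python3 cover.py
```

```text
18.7833 [397.5322031  343.99702637 145.93484395] 13.93152065472853 60.86714029312134 [ 0.71  0.34 -0.08  1.14  0.    0.47]
t6 [168, 160, 159, 158, 155, 162, 159, 227, 226, 225, 228, 216, 166, 166, 192, 195, 200, 206, 208, 210, 212, 213, 208, 204, 203, 193, 178, 154, 106, 104, 197, 201, 197, 194, 210, 215, 220, 128, 148, 154, 217, 230]
t13 [172, 165, 163, 164, 155, 164, 225, 226, 230, 179, 176, 196, 207, 214, 218, 222, 225, 229, 229, 231, 212, 199, 191, 171, 139, 124, 118, 104, 198, 198, 210, 211, 212, 221, 164, 92, 77, 233, 230, 221, 219, 232]
t14 [158, 150, 151, 150, 141, 150, 212, 214, 219, 161, 160, 182, 192, 201, 205, 210, 214, 216, 216, 217, 218, 211, 200, 182, 148, 129, 122, 108, 200, 200, 212, 212, 213, 220, 168, 100, 88, 240, 234, 227, 226, 219]
```

apply_moves --motion '[[[255,0,-2,-35,0],[255,0,-2,-35,0],[255,0,0,-30,0],[255,0,0,-20,0],[255,0,0,-8,0],[255,0,0,-5,0],[255,0,0,0,0],[220,0,0,0,0]]]'

```text
time: 19.45
ee_pos: [398.7, 338.1, 14.6]
eef_rot: [-0.375, 3.118, 0.002]
force: [0.0, -0.1, 0.6]
gripper_width: 0.22
grip_force: 60.9
```

apply_moves --motion '[[[200,0,0,0,0],[197,0,0,0,0],[196,0,0,0,0],[195.5,0,0,0,0],[195,0,0,0,0],[195,0,0,0,0],[194.5,0,0,0,0],[194,0,0,0,0]]]'

```text
time: 20.12
ee_pos: [398.0, 337.9, 13.5]
eef_rot: [-0.376, 3.119, 0.0]
force: [-0.8, 0.6, 0.5]
gripper_width: 0.24
grip_force: 0.0
```

apply_moves --motion '[[[180,0,0,0,0],[150,0,0,0,0],[110,0,0,0,0],[105,0,0,15,0],[105,0,0,30,0],[105,0,0,40,0],[90,0,-30,40,0],[75,10,-41,30,0]]]'

```text
time: 20.78
ee_pos: [406.2, 281.7, 159.0]
eef_rot: [-0.382, 3.115, 0.004]
force: [1.1, -0.7, -0.0]
gripper_width: 0.703
grip_force: 0.0
```

apply_moves --motion '[[[75,12,-38,0,2],[75,12,-38,0,2],[75,12,-38,0,2],[75,12,-38,0,2],[75,10,-30,0,2],[75,10,-25,0,2],[75,5,-15,0,2],[75,0,0,0,1]]]'

```text
time: 21.45
ee_pos: [479.9, 54.9, 155.9]
eef_rot: [-0.774, 3.044, -0.002]
force: [-0.1, 0.3, -0.7]
gripper_width: 0.704
grip_force: 0.0
```

```bash
python3 - <<'E'
from h import *
e=grab('top','t15');w=grab('wrist','w15');d=grab('side','s15');o=robot.get_obs();R=cv2.Rodrigues(o['eef_rot'])[0]
print(o['time'],o['ee_pos'],np.degrees(np.arctan2(R[1,1],R[0,1]))-90,o['joints'].round(2),o['gripper_width'])
im=np.asarray(e['image']);h=cv2.cvtColor(im,cv2.COLOR_RGB2HSV);H,S,V=[h[...,i] for i in range(3)]
def rect(m,box,z,n,op=2):
    k=np.zeros(m.shape,np.uint8);x0,y0,x1,y1=box;k[y0:y1,x0:x1]=m[y0:y1,x0:x1];k=cv2.morphologyEx(k,cv2.MORPH_OPEN,np.ones((op,op)))
    c=max(cv2.findContours(k,0,2)[0],key=cv2.contourArea);r=cv2.minAreaRect(onz(e,c.reshape(-1,2),z)[:,:2].astype(np.float32));print(n,np.round(r[0]),np.round(r[1]),round(r[2],1))
rect(((S>110)&(V>60)&(H<15)),(194,188,216,236),28,'handle')
for c in[(440,170),(435,200),(460,220),(470,165),(410,200),(490,220)]:print(c,h[c[1],c[0]],end=' ')
# blade pixels
b=(im.min(2)>140)&(S<40);ys,xs=np.where(b[165:200,190:215]);print('blade',xs.mean()+190,ys.mean()+165,ys.min()+165,ys.max()+165)
E
```

```text
21.6 [478.64893325  58.10517237 155.77171993] 28.6864283261571 [ 0.12  0.25 -0.18  1.14  0.   -0.38] 0.7061447215487195
handle [438. 347.] [93. 19.] 13.4
(440, 170) [ 15 122 148] (435, 200) [ 15 123 213] (460, 220) [ 16 124 222] (470, 165) [ 16 122 151] (410, 200) [ 13 150 182] (490, 220) [ 13 150 190] blade 201.7865168539326 178.64044943820224 168 191
```

```bash
python3 - <<'E'
from h import *
e=load('t15');d=load('s15')
im=np.asarray(e['image']);h=cv2.cvtColor(im,cv2.COLOR_RGB2HSV);H,S,V=[h[...,i].astype(int) for i in range(3)]
k=np.zeros(S.shape,np.uint8);k[145:250,412:485]=((abs(S-124)<14)&(H>=14)&(H<=18))[145:250,412:485];k=cv2.morphologyEx(cv2.morphologyEx(k,2,np.ones((3,3))),3,np.ones((5,5)))
c=max(cv2.findContours(k,0,2)[0],key=cv2.contourArea);r=cv2.minAreaRect(onz(e,c.reshape(-1,2),8)[:,:2].astype(np.float32));print('cork',r)
im=np.asarray(d['image']);h=cv2.cvtColor(im,cv2.COLOR_RGB2HSV);m=(h[...,0]>90)&(h[...,0]<115)&(h[...,1]>40)&(h[...,2]>90)
for y in range(160,196,2):
    x=np.where(m[y,320:375])[0]+320
    if len(x):print(y,x.min(),x.max(),end=' | ')
print(proj(d,[[569.8,6,88],[571,7,112],[564+9*.87,1+9*.49,105]]))
E
```

```text
cork ((462.0020751953125, -328.63232421875), (136.70379638671875, 249.9248046875), 81.96282196044922)
164 340 345 | 166 336 350 | 168 335 351 | 170 335 352 | 172 335 352 | 174 332 351 | 176 331 352 | 178 329 359 | 180 327 359 | 182 326 359 | 184 326 358 | 186 326 357 | 188 329 355 | 190 344 354 | 192 351 351 | [[342.77594277 174.26486341]
 [343.17845586 164.99829987]
 [343.79385882 167.74163651]]
```

apply_moves --motion '[[[75,25,-14,0,0],[75,25,-14,0,0],[75,20,-12,0,0],[75,15,-8,0,0],[75,6,-4,0,0],[75,0,0,0,0],[75,0,0,0,0],[75,0,0,0,0]]]'

```text
time: 22.27
ee_pos: [568.7, 6.9, 155.7]
eef_rot: [0.781, -3.042, -0.001]
force: [-0.6, -1.2, -0.5]
gripper_width: 0.703
grip_force: 0.0
```

Close enough; descend straight to about z = 79 with a force check.

apply_moves --motion '[[[75,1,-1,-20,0],[75,0,0,-20,0],[75,0,0,-15,0],[75,0,0,-10,0],[75,0,0,-7,0],[75,0,0,-4,0],[75,0,0,0,0],[75,0,0,0,0]]]'

```text
time: 22.93
ee_pos: [571.3, 5.0, 80.5]
eef_rot: [-0.78, 3.042, -0.0]
force: [-0.6, 0.6, 0.2]
gripper_width: 0.704
grip_force: 0.0
```

```bash
python3 - <<'E'
from h import *
o=robot.get_obs();print(o['ee_pos'],o['force'],o['ft_torque'])
E
```

```text
[571.26598616   5.00658373  80.50009295] [-0.61613364  0.60432726  0.23189813] [-0.02844305 -0.02088456  0.00790478]
```

apply_moves --motion '[[[100,0,0,0,0],[115,0,0,0,0],[120,0,0,0,0],[123,0,0,0,0],[126,0,0,0,0],[130,0,0,0,0],[140,0,0,0,0],[160,0,0,0,0]]]'

```text
time: 23.6
ee_pos: [571.6, 4.5, 81.0]
eef_rot: [-0.779, 3.042, -0.002]
force: [0.0, -1.5, 6.0]
gripper_width: 0.49
grip_force: 59.8
```

apply_moves --motion '[[[180,0,0,0,0],[180,0,0,0,0],[180,0,0,2,0],[180,0,0,3,0],[180,0,0,5,0],[180,0,0,8,0],[180,0,0,10,0],[180,0,0,0,0]]]'

```text
time: 24.27
ee_pos: [572.5, 5.0, 110.5]
eef_rot: [-0.779, 3.04, -0.001]
force: [-0.5, 0.6, -0.5]
gripper_width: 0.491
grip_force: 61.0
```

apply_moves --motion '[[[180,0,0,20,0],[180,0,0,30,0],[180,0,0,30,0],[180,-10,0,20,0],[180,-10,0,0,0],[180,0,0,0,0],[180,0,0,0,0],[180,0,0,0,0]]]'

```text
time: 24.93
ee_pos: [550.7, 4.9, 207.2]
eef_rot: [0.779, -3.042, -0.0]
force: [0.8, 0.2, -0.5]
gripper_width: 0.486
grip_force: 61.0
```

```bash
cat > bl.py <<'E'
from h import *
import sys
d=grab('side',sys.argv[1]);im=np.asarray(d['image']);h=cv2.cvtColor(im,cv2.COLOR_RGB2HSV);m=((h[...,0]>90)&(h[...,0]<112)&(h[...,1]>40)&(h[...,1]<170)&(h[...,2]>90)).astype(np.uint8)
m[:40]=0;m[:,:200]=0
n,l,s,c=cv2.connectedComponentsWithStats(m)
for i in range(1,n):
    if s[i,4]>60:print(s[i],c[i].round(1))
o=robot.get_obs();print(o['time'],o['ee_pos'],o['gripper_width'],o['force'])
print('dome pred',proj(d,o['ee_pos']+[0,0,10]))
E
python3 bl.py s20
```

```text
[320 115  38  31 680] [339.2 131. ]
24.9833 [550.76152015   4.88594641 206.87846614] 0.48796769873482077 [-0.30817498  0.01337065 -0.91493804]
dome pred [[339.59333273 125.79608203]]
```

apply_moves --motion '[[[180,-10,-25,0,0],[180,-16,-36,0,0],[180,-17,-37,0,0],[180,-17,-37,0,0],[180,-17,-37,0,0],[180,-17,-37,0,0],[180,-17,-37,0,0],[180,-17,-37,0,0]]]'

```text
time: 25.65
ee_pos: [421.8, -279.7, 207.0]
eef_rot: [0.78, -3.042, -0.002]
force: [0.7, -0.3, -1.1]
gripper_width: 0.493
grip_force: 61.1
```

apply_moves --motion '[[[180,-12,-25,-10,0],[180,-6,-12,-25,0],[180,-2,-5,-30,0],[180,0,0,-30,0],[180,0,0,-25,0],[180,0,0,-15,0],[180,0,0,-10,0],[180,0,0,0,0]]]'

```text
time: 26.32
ee_pos: [401.3, -318.9, 59.8]
eef_rot: [0.778, -3.04, -0.008]
force: [-0.5, -0.5, -1.0]
gripper_width: 0.486
grip_force: 61.1
```

apply_moves --motion '[[[180,0,0,-8,0],[180,0,0,-6,0],[180,0,0,-4,0],[180,0,0,-2,0],[180,0,0,-1,0],[180,0,0,-1,0],[180,0,0,0,0],[180,0,0,0,0]]]'

```text
time: 26.98
ee_pos: [403.1, -320.3, 41.2]
eef_rot: [-0.779, 3.043, -0.001]
force: [-0.2, 0.9, -1.5]
gripper_width: 0.493
grip_force: 61.1
```

apply_moves --motion '[[[180,0,0,-1,0],[180,0,0,-1,0],[180,0,0,-1,0],[180,0,0,-1,0],[180,0,0,0,0],[180,0,0,0,0],[180,0,0,0,0],[180,0,0,0,0]]]'

```text
time: 27.65
ee_pos: [402.7, -320.7, 38.1]
eef_rot: [0.779, -3.043, 0.002]
force: [-3.9, -0.3, 8.6]
gripper_width: 0.493
grip_force: 62.0
```

apply_moves --motion '[[[180,0,0,-1,0],[180,0,0,-1,0],[180,0,0,-1,0],[180,0,0,-1,0],[180,0,0,0,0],[180,0,0,0,0],[180,0,0,0,0],[180,0,0,0,0]]]'

```text
time: 28.32
ee_pos: [401.2, -321.7, 36.2]
eef_rot: [0.776, -3.041, 0.005]
force: [-11.7, -0.2, 23.8]
gripper_width: 0.489
grip_force: 63.8
```

Force rises; loosen slowly here so the cover settles, then open.

apply_moves --motion '[[[150,0,0,1,0],[135,0,0,0,0],[130,0,0,0,0],[128,0,0,0,0],[126,0,0,0,0],[124,0,0,0,0],[122,0,0,0,0],[120,0,0,0,0]]]'

```text
time: 28.98
ee_pos: [403.2, -320.2, 34.1]
eef_rot: [-0.779, 3.043, -0.001]
force: [0.2, 0.5, 0.7]
gripper_width: 0.53
grip_force: 0.0
```

apply_moves --motion '[[[115,0,0,0,0],[105,0,0,0,0],[90,0,0,0,0],[75,0,0,0,0],[60,0,0,0,0],[60,0,0,0,0],[60,0,0,0,0],[60,0,0,0,0]]]'

```text
time: 29.65
ee_pos: [403.0, -320.1, 33.9]
eef_rot: [-0.78, 3.043, 0.0]
force: [1.2, 0.2, 0.3]
gripper_width: 0.765
grip_force: 0.0
```

apply_moves --motion '[[[60,0,0,15,0],[60,0,0,30,0],[60,0,0,35,0],[60,0,0,35,0],[60,-10,40,20,0],[60,-15,40,0,0],[60,-15,40,0,0],[60,-15,40,0,0]]]'

```text
time: 30.32
ee_pos: [349.4, -165.6, 167.5]
eef_rot: [-0.777, 3.042, -0.001]
force: [1.3, 1.2, 1.5]
gripper_width: 0.763
grip_force: 0.0
```

```bash
python3 bl.py s21; python3 - <<'E'
from h import *
e=grab('top','t21');im=np.asarray(e['image']);h=cv2.cvtColor(im,cv2.COLOR_RGB2HSV);m=((h[...,0]>90)&(h[...,0]<115)&(h[...,1]>40)&(h[...,2]>100)).astype(np.uint8);m[:,:405]=0;m[:,490:]=0;m[:140]=0;m[260:]=0
c=max(cv2.findContours(m,0,2)[0],key=cv2.contourArea);r=cv2.minAreaRect(onz(e,c.reshape(-1,2),22)[:,:2].astype(np.float32));print('cover',r,cv2.boundingRect(c))
y=np.radians(-8);u=np.array([np.cos(y),np.sin(y)]);n=np.array([-u[1],u[0]]);D=np.array(r[0])-[462,-328.6];print('cork frame',D@u,D@n)
d=load('s21');X=[*r[0],0]
for z in(8,25.5,61.5):print(z,proj(d,[r[0][0],r[0][1],z]))
E
```

```text
[ 392  275   42   44 1304] [413.4 296.4]
30.3667 [ 343.85754325 -158.75481628  166.06132625] 0.7665685007747254 [-5.64237896  6.22801987  0.02832284]
dome pred [[328.25465729 200.81867832]]
cover ((415.5108947753906, -311.456787109375), (34.80092239379883, 71.96942138671875), 25.616680145263672) (431, 203, 28, 17)
cork frame -48.42255054670443 10.506343386257168
8 [[412.38946099 295.0419784 ]]
25.5 [[413.57319268 287.91954218]]
61.5 [[416.07851949 272.72091918]]
```

apply_moves --motion '[[[60,-5,40,10,0],[60,-5,40,10,0],[60,0,40,0,0],[60,0,30,0,0],[60,0,0,0,0],[60,0,0,0,0],[60,0,0,0,0],[60,0,0,0,0]]]'

```text
time: 31.08
ee_pos: [340.2, -17.5, 187.1]
eef_rot: [0.777, -3.044, 0.001]
force: [0.1, -0.5, -0.6]
gripper_width: 0.762
grip_force: 0.0
```

```bash
python3 bl.py s22; python3 - <<'E'
from h import *
e=grab('top','t22');im=np.asarray(e['image']);h=cv2.cvtColor(im,cv2.COLOR_RGB2HSV);H,S,V=[h[...,i].astype(int) for i in range(3)]
m=((H>90)&(H<115)&(S>40)&(V>100)).astype(np.uint8);m[:,:405]=0;m[:,490:]=0;m[:140]=0;m[260:]=0
c=max(cv2.findContours(m,0,2)[0],key=cv2.contourArea);r=cv2.minAreaRect(onz(e,c.reshape(-1,2),25)[:,:2].astype(np.float32));print('cover',r)
y=np.radians(-8);u=np.array([np.cos(y),np.sin(y)]);n=np.array([-u[1],u[0]]);D=np.array(r[0])-[462,-328.6];print('cork frame',D@u,D@n)
d=load('s22');p=np.array(r[0])
for z in(8,25.5,61.5):print(z,proj(d,[*p,z])[0])
b=cv2.boxPoints(r);print('corners plate z25.5',proj(d,np.c_[b,[25.5]*4]).round(),'skirt z8',proj(d,np.c_[b,[8]*4]).round())
M=((H>90)&(H<115)&(S>40)&(V>90));print('side blob cols per row',end=' ')
im=np.asarray(d['image']);h=cv2.cvtColor(im,cv2.COLOR_RGB2HSV);q=(h[...,0]>90)&(h[...,0]<112)&(h[...,1]>40)&(h[...,2]>60)
for yy in range(272,324,4):
    x=np.where(q[yy,380:450])[0]+380
    if len(x):print(yy,x.min(),x.max(),end=' | ')
E
```

```text
[ 392  276   42   43 1322] [413.4 296.3]
31.1333 [340.11969364 -17.69515951 187.02073885] 0.7665592019458002 [ 0.39068047  0.01681788 -0.16296286]
dome pred [[274.11647524 165.44067149]]
cover ((398.6479797363281, -319.806640625), (71.59376525878906, 70.86690521240234), 28.57575035095215)
cork frame -63.9592818494582 -0.10911410614826167
8 [410.92562922 301.79179212]
25.5 [412.12015931 294.61631069]
61.5 [414.65060024 279.2895526 ]
corners plate z25.5 [[390. 304.]
 [431. 312.]
 [433. 285.]
 [395. 278.]] skirt z8 [[389. 312.]
 [429. 319.]
 [432. 293.]
 [394. 286.]]
side blob cols per row 276 410 445 | 280 398 440 | 284 397 429 | 288 396 433 | 292 395 432 | 296 394 432 | 300 393 432 | 304 392 431 | 308 392 431 | 312 396 430 | 316 417 429 |
```

```bash
python3 -c "
from cell import robot
print(robot.hand_in())"
```

```text
the job is handed in; nothing more can be done
None
```

I pried the cover free at the notch, set it on the cork board and laid the pry tool back on the mat, then handed the job in at about 31 s; the hand-in call returned no verdict, but the final pictures showed the cover flat, dome up, about 64 mm along from the board's centre and clear of the weight, and the pry tool lying on the mat.

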